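# Send two flanged rollers down the gravity rack

## Task

Send both flanged rollers (the ones with a slim waist) down to their pick tray: with the fingertips, press the near end of that lane's rocking lever fully down so its gate lifts, keep it down until both rollers have run out, then let it up so the gate drops shut again. The rollers in the other two lanes must stay behind their gates; do not touch or pick up any roller, and leave the things lying around the rack where they are.

Things in the scene. Friction and masses are not known exactly. Their poses are not given: they have to be found in the camera images.
- rack: Grey sheet-steel gravity-feed rack fixed to the bench, 340 long x 238 wide (all sizes in mm): three parallel lanes (74 wide, centres at y = +78, 0, -78) sloping 10 degrees down along +x, away from the robot. Origin: on the bench under its middle; z up, y to the left. Lane floor 42 above the bench at the gates (x = +50), 73 at x = -126. Dividers between lanes 30 high
- gate_left (a point): Point on the left lane's floor, mid-width, under its steel gate (70 mm wide, hung on the lever's far end). Rollers queue uphill of it; downhill the lane runs on 118 mm to a 34 mm high end wall: that is its pick tray
- gate_middle (a point): Point on the middle lane's floor, mid-width, under its steel gate (70 mm wide, hung on the lever's far end). Rollers queue uphill of it; downhill the lane runs on 118 mm to a 34 mm high end wall: that is its pick tray
- gate_right (a point): Point on the right lane's floor, mid-width, under its steel gate (70 mm wide, hung on the lever's far end). Rollers queue uphill of it; downhill the lane runs on 118 mm to a 34 mm high end wall: that is its pick tray
- lever_left (a joint): Rocking lever of the left (rack y = +78) lane, rad: 0 = at rest, gate shut; 0.42 = pressed right down on its stop. Cross shaft at rack x = -31 mm, 127 mm above the bench. Pressing the near end down lifts the gate at the far end, which clears a roller from about 0.30 up. A return spring shuts it when let go: about 3.5 N at the press plate at first, 6.5 N fully down
- pad_left (a point): Centre of the top face of the steel press plate at the near (-x) end of the left lane's lever: plate 44 mm along the lever x 46 mm across, 4 mm thick. At rest it lies at rack x = -114 mm, 163 mm above the bench, sloping 19 degrees up towards the near edge; fully down it is nearly level, 126 mm above the bench, rack x = -122 mm
- lever_middle (a joint): Rocking lever of the middle (rack y = 0) lane, rad: 0 = at rest, gate shut; 0.42 = pressed right down on its stop. Cross shaft at rack x = -31 mm, 127 mm above the bench. Pressing the near end down lifts the gate at the far end, which clears a roller from about 0.30 up. A return spring shuts it when let go: about 3.5 N at the press plate at first, 6.5 N fully down
- pad_middle (a point): Centre of the top face of the steel press plate at the near (-x) end of the middle lane's lever: plate 44 mm along the lever x 46 mm across, 4 mm thick. At rest it lies at rack x = -114 mm, 163 mm above the bench, sloping 19 degrees up towards the near edge; fully down it is nearly level, 126 mm above the bench, rack x = -122 mm
- lever_right (a joint): Rocking lever of the right (rack y = -78) lane, rad: 0 = at rest, gate shut; 0.42 = pressed right down on its stop. Cross shaft at rack x = -31 mm, 127 mm above the bench. Pressing the near end down lifts the gate at the far end, which clears a roller from about 0.30 up. A return spring shuts it when let go: about 3.5 N at the press plate at first, 6.5 N fully down
- pad_right (a point): Centre of the top face of the steel press plate at the near (-x) end of the right lane's lever: plate 44 mm along the lever x 46 mm across, 4 mm thick. At rest it lies at rack x = -114 mm, 163 mm above the bench, sloping 19 degrees up towards the near edge; fully down it is nearly level, 126 mm above the bench, rack x = -122 mm
- flanged_1: Flanged bronze roller, 70 mm long: two 40 mm dia end flanges 9 mm thick and a slim 20 mm dia waist between; 300 g, give or take 30 percent. Origin at its centre, its y axis along the roller. At the start it lies across one of the lanes, against the gate. Each lane holds two of one kind; which lane holds which kind varies
- flanged_2: Flanged bronze roller, 70 mm long: two 40 mm dia end flanges 9 mm thick and a slim 20 mm dia waist between; 300 g, give or take 30 percent. Origin at its centre, its y axis along the roller. At the start it lies across one of the lanes, just uphill of flanged_1, in the same lane. Each lane holds two of one kind; which lane holds which kind varies
- plain_1: Plain full-length bronze sleeve roller, 40 mm dia x 70 mm long, no waist or stubs; 300 g, give or take 30 percent. Origin at its centre, its y axis along the roller. At the start it lies across one of the lanes, against the gate. Each lane holds two of one kind; which lane holds which kind varies
- plain_2: Plain full-length bronze sleeve roller, 40 mm dia x 70 mm long, no waist or stubs; 300 g, give or take 30 percent. Origin at its centre, its y axis along the roller. At the start it lies across one of the lanes, just uphill of plain_1, in the same lane. Each lane holds two of one kind; which lane holds which kind varies
- journal_1: Bronze drum roller, 40 mm dia x 36 mm long, with 16 mm dia stub shafts at both ends (70 mm overall); 300 g, give or take 30 percent. Origin at its centre, its y axis along the roller. At the start it lies across one of the lanes, against the gate. Each lane holds two of one kind; which lane holds which kind varies
- journal_2: Bronze drum roller, 40 mm dia x 36 mm long, with 16 mm dia stub shafts at both ends (70 mm overall); 300 g, give or take 30 percent. Origin at its centre, its y axis along the roller. At the start it lies across one of the lanes, just uphill of journal_1, in the same lane. Each lane holds two of one kind; which lane holds which kind varies
- grease_tin: Tin can, 68 mm dia x 75 mm high, standing on the bench beside the rack; origin under its middle. Bystander
- spanner: Steel spanner 180 mm long lying on the bench beside the rack; origin at its middle. Bystander
- pipe_tee: Dark iron pipe tee, 64 x 51 x 34 mm high, lying on the bench beside the rack; origin under its middle. Bystander
Not all that is in view belongs to the job. What is shaped like the plain_2 but blue or pink is not meant.

How it is judged:
By the outcome, as a careful person would: the job done as asked, in the order asked, and still so for the second after the job is handed in, with the robot touching nothing.
It also fails if it takes over 32 s, if anything falls off the work surface, if the arm or the gripper's body presses on something with over 40 N, if the wrist force passes 120 N, or if a joint passes its speed limit or range.

## Robot

A 6-joint arm with a two-finger parallel gripper is mounted at the origin on the work surface. World frame = base frame: x ahead of the robot, y to its left, z up, the work surface at z = 0. Lengths are in mm, angles in rad, forces in N, time in s.
With the tool pointing down it reaches from about 350 to 875 mm from the base axis. Payload 4.2 kg.
Tool frame: the origin (TCP) lies midway between the tips of the shut fingers; the grasp point (between the pads) lies behind it (arm.tcp_to_grasp is the z of the grasp point in the tool frame, in mm); z points along the fingers, y is the direction in which the jaws open and shut (so a half turn about z gives the same grasp; the last joint's range is limited). The gripper opens to 85 mm and grips with 20 to 120 N. Pads are 22 mm wide; open, the fingers measure 114 mm over their backs; the gripper's body (76 mm by 85 mm) begins 54 mm behind the grasp point. The pads swing forward as they close: fully open they stand 13 mm farther back than shut.
Start: joints at [-0.944, 0.385, 0.008, 0, -1.194, -0.259], TCP at [224.741, -583.173, 231.312] pointing down, gripper open.
Joint ranges: [-3.14, 3.14], [-1.21, 2.06], [-1.07, 1.41], [-3.16, 2.05], [-2.99, -0.16], [-3.1, 3.1]. Speed limits (rad/s): [2.79, 2.79, 3.14, 3.14, 3.14, 3.14].

## Interface

Orientations are given as a unit quaternion [x, y, z, w].
In Python, from bench import arm, optics, job_done gives the robot as it stands.
- The arm moves only by the tool carry_out, never from a script. Its argument "increments" is a list that holds one entry, the list of rows, each a list of 7 numbers: the shift along the world's x, y, z in m, then the turn, a rotation vector about the world's x, y, z in degrees, then the closure, from -1 (fully open) to 1 (shut). In form: [[[x, y, z, ax, ay, az, fingers], ...]]. A call has 1 to 5 rows; each row shifts and turns the commanded pose from where the row before left it; what a row does not reach is not made up. A row lasts 1/10 s, in which the tool goes at most 50 mm and 8.59 degrees, less where a joint would pass 70% of its speed; a pose out of reach is approached as far as the arm can. A call is refused whole if a number of a shift passes 0.05 or a number of a turn 8.59, either way. A call with a gripper value outside its range is refused whole. The fingers move at their own pace and stop on an object; the grip force is fixed at half the most. Time passes only in rows, so rows that do not move let the fingers close. It gives the time, the measured TCP pose, the force and the opening at its end, in the units of the state.
- arm.read_state(): the state, without advancing time (a new reading comes with each control period).
- optics.get_image(name): name is "scene" or "top" or "wrist"; returns a dict with "color" (480x640x3 uint8, red, green, blue), "fx", "fy", "cx", "cy" (pixels), "rvec" (rotation vector, rad) and "tvec" (3), from world to camera coordinates, as OpenCV has them. Camera axes: x right, y down, z forward; pixel columns grow to the right and rows downward; lengths in mm; the calibration is good to about 2 mm. A picture is of the moment at which its call begins. There is no depth.
- job_done(): hands the job in, once; it reports no verdict.
The state is a dict: "clock": time; "joints": joint angles; "joint_vel": joint speeds; "joint_efforts": joint torques, N m; "position": TCP position; "ee_rot": TCP orientation; "contact_force": force on the tool from outside, world axes, zero at the start; "wrist_torque": the same for the moment, N m; "gripper_width": finger opening in mm.
Only numpy, scipy, OpenCV 4.12 (cv2) and the standard library are available. Lean on these libraries where they do the work, as an engineer would, in place of code of your own. Each camera call takes 0.05 s, during which the arm holds its last target.

## Working session

There is one attempt and no reset: what is moved stays moved. The work goes in short steps, Python scripts to look and compute and a tool call to move; the robot and the scene stay as the last step left them, time stands still between calls to the robot, and variables do not carry over. Pictures are saved under pics/ and viewed, and the job is handed in when it is done.

Besides the shell and the picture viewer there is one more tool, called after "Request:" as name([rows], argument=value, ...), one row to a line, values as JSON. carry_out: Moves the arm, as the interface text tells. Its arguments: {"type":"object","properties":{"increments":{"type":"array","items":{"type":"array","items":{"type":"array","items":{"type":"number"}}}}},"required":["increments"]}

```bash
mkdir -p pics; python3 - <<'E'
from bench import arm, optics
import cv2,pickle
for n in ["scene","top"]:
    d=optics.get_image(n); cv2.imwrite(f"pics/{n}0.png",d["color"][:,:,::-1]); pickle.dump(d,open(f"{n}0.pkl","wb"))
    print(n,d["fx"],d["rvec"],d["tvec"])
print(arm.read_state(), arm.tcp_to_grasp)
E
```

```text
scene 513.0198501666438 [ 1.69922511  2.07478788 -0.63214753] [  38.01383725 -390.0576857  1368.84498966]
top 442.04412584924216 [ 2.15751529 -2.11328369  0.20972526] [ 23.62720705 578.48700902 774.62170359]
{'clock': 0.1, 'joints': array([-9.44419542e-01,  3.85484193e-01,  6.77138065e-03, -4.25373176e-04,
       -1.19401330e+00, -2.58596603e-01]), 'joint_vel': array([ 0.00027374, -0.00093404,  0.00469721,  0.00159894,  0.0014028 ,
       -0.00199775]), 'joint_efforts': array([-4.04960274e-04, -3.93319273e+01,  1.88928813e+01,  4.19798166e+00,
       -2.58258900e-03,  5.76620351e-06]), 'position': array([ 224.54043146, -582.71490411,  230.33315005]), 'ee_rot': array([-1.82778239e-01,  9.83153673e-01,  9.56613776e-04, -2.34504004e-04]), 'contact_force': array([ 0.19784803, -0.07293619,  0.46653597]), 'wrist_torque': array([-0.00241433, -0.04827903, -0.01347117]), 'gripper_width': 85.40217485530886} -18.700000000000003
```

View pics/scene0.png

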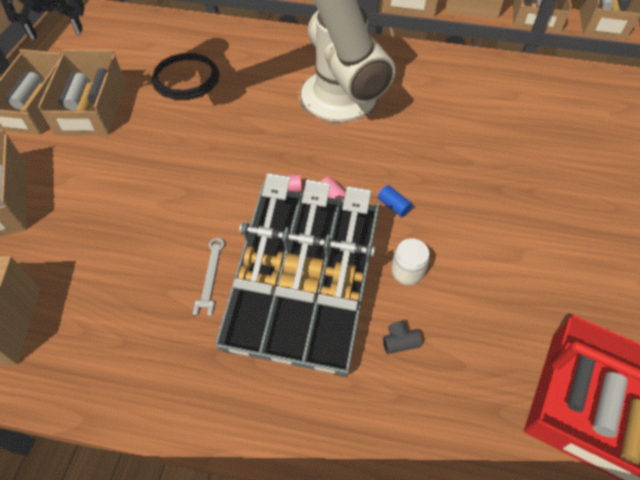

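View pics/top0.png

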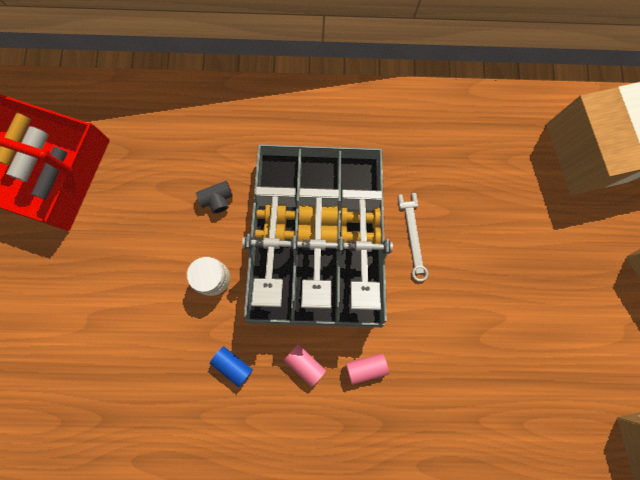

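```bash
python3 - <<'E'
import cv2
a=cv2.imread("pics/top0.png")[140:335,235:400]; cv2.imwrite("pics/topc.png",cv2.resize(a,None,fx=3,fy=3,interpolation=2))
a=cv2.imread("pics/scene0.png")[165:380,210:390]; cv2.imwrite("pics/scenec.png",cv2.resize(a,None,fx=2.75,fy=2.75,interpolation=2))
a=cv2.imread("pics/top0.png")[195:250,240:395]; cv2.imwrite("pics/topd.png",cv2.resize(a,None,fx=5,fy=5,interpolation=2))
E
```

```text
(no output)
```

View pics/topc.png

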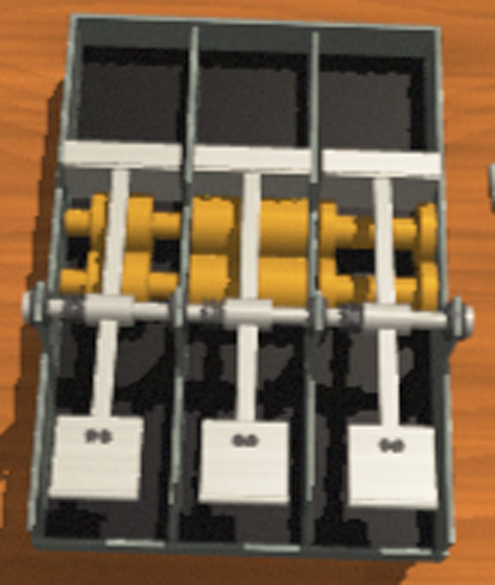

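View pics/scenec.png

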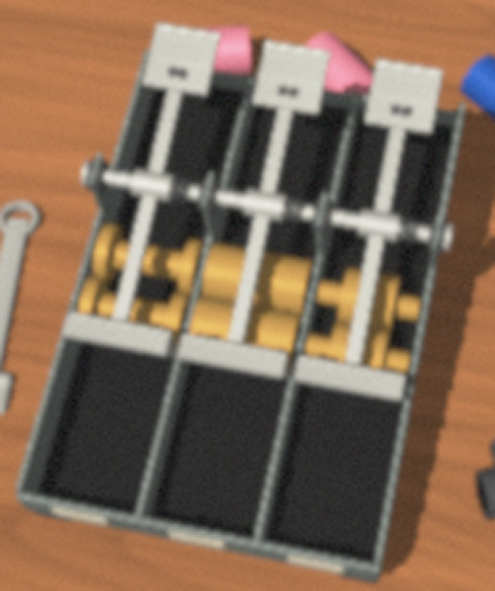

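View pics/topd.png

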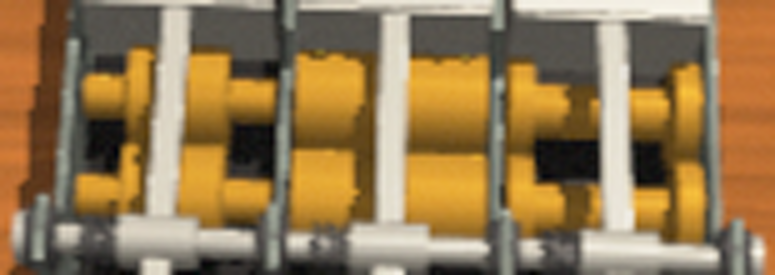

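```bash
python3 - <<'E'
import cv2,pickle,numpy as np
from scipy.optimize import least_squares
T=pickle.load(open("top0.pkl","rb"));S=pickle.load(open("scene0.pkl","rb"))
P=np.array([[-114,78,163],[-114,0,163],[-114,-78,163],[170,119,55],[170,-119,55]],float)
t=np.array([[97,458],[245,460],[392,466],[70,17],[440,30]])/3+[235,140]
s=np.array([[404,96],[291,77],[181,60],[378,575],[22,497]])/2.75+[210,165]
def proj(D,X):
    K=np.array([[D["fx"],0,D["cx"]],[0,D["fy"],D["cy"]],[0,0,1]]); return cv2.projectPoints(X,np.array(D["rvec"]),np.array(D["tvec"]),K,None)[0][:,0]
def W(p):
    c,q=np.cos(p[2]),np.sin(p[2]); return P@np.array([[c,-q,0],[q,c,0],[0,0,1]]).T+[p[0],p[1],0]
def r(p,m=3): 
    o=[]
    if m&1:o.append(proj(T,W(p))-t)
    if m&2:o.append(proj(S,W(p))-s)
    return np.vstack(o).ravel()
for m in (1,2,3):
    f=least_squares(lambda p:r(p,m),[550,0,0]); print(m,f.x,np.abs(f.fun).max()); 
print(f.fun.reshape(-1,2).round(1)); print(W(f.x).round(1))
x,y,a=f.x;c,q=np.cos(a),np.sin(a)
for X in (-114,-122,-130,-136): print(X, x+c*X+q*78, y+q*X-c*78)
E
```

```text
1 [ 5.90350033e+02  3.52389469e+01 -1.04028533e-02] 1.4654752830672066
2 [ 5.97175485e+02  3.75622601e+01 -8.57610212e-03] 2.546544468343427
3 [ 5.93048461e+02  3.61961693e+01 -8.87544658e-03] 4.964055674925191
[[-0.5 -2.8]
 [-0.5 -2. ]
 [-0.2 -2.6]
 [-0.5  0.2]
 [-1.   0. ]
 [-0.2 -0.1]
 [-0.1 -0.1]
 [-0.3 -0.6]
 [ 1.1 -5. ]
 [-1.8 -3.4]]
[[479.7 115.2 163. ]
 [479.1  37.2 163. ]
 [478.4 -40.8 163. ]
 [764.1 153.7  55. ]
 [762.  -84.3  55. ]]
-114 478.3606750978339 -40.78897096818515
-122 470.36099018997356 -40.717968327735896
-130 462.36130528211316 -40.64696568728664
-136 456.3615416012178 -40.5937137069497
```

```bash
python3 - <<'E'
import cv2,pickle,numpy as np
T=pickle.load(open("top0.pkl","rb"));S=pickle.load(open("scene0.pkl","rb"))
t=np.array([[97,458],[245,460],[392,466],[70,17],[440,30],[33,308],[465,320]])/3+[235,140]
s=np.array([[404,96],[291,77],[181,60],[378,575],[22,497],[446,237],[85,173]])/2.75+[210,165]
def PM(D):
    K=np.array([[D["fx"],0,D["cx"]],[0,D["fy"],D["cy"]],[0,0,1]]); return K@np.c_[cv2.Rodrigues(np.array(D["rvec"]))[0],np.array(D["tvec"]).reshape(3)]
X=cv2.triangulatePoints(PM(T),PM(S),t.T.astype(float),s.T.astype(float)); print((X[:3]/X[3]).T.round(1))
E
```

```text
[[475.6 115.1 157.6]
 [476.1  36.5 159.2]
 [474.7 -41.8 156.8]
 [769.1 153.6  44.2]
 [764.7 -84.1  47. ]
 [561.4 158.6 123.6]
 [560.1 -88.6 125.4]]
```

Request:
carry_out([
  [[0.02,0.045,0,0,0,0,1],[0.02,0.045,0,0,0,0,1],[0.02,0.045,0,0,0,0,1],[0.02,0.045,0,0,0,0,1],[0.02,0.045,0,0,0,0,1]],
])

```text
clock: 0.6
position: [324.9, -356.3, 231.0]
ee_rot: [-0.183, 0.983, 0.0, -0.0]
contact_force: [1.5, 0.5, 0.7]
gripper_width: 12.1
```

Request:
carry_out([
  [[0.02,0.045,0,0,0,0,1],[0.02,0.045,0,0,0,0,1],[0.02,0.045,0,0,0,0,1],[0.02,0.045,0,0,0,0,1],[0,0,0,0,0,0,1]],
])

```text
clock: 1.1
position: [406.6, -174.0, 231.4]
ee_rot: [-0.187, 0.982, 0.0, 0.001]
contact_force: [-0.0, -0.1, 0.3]
gripper_width: 0.1
```

Request:
carry_out([
  [[0.022,0.044,0,0,0,0,1],[0.022,0.044,0,0,0,0,1],[0.021,0.045,0,0,0,0,1],[0,0,-0.02,0,0,0,1],[0,0,0,0,0,0,1]],
])

```text
clock: 1.6
position: [468.1, -44.6, 208.7]
ee_rot: [-0.183, 0.983, 0.0, -0.003]
contact_force: [-1.9, 0.1, -0.4]
gripper_width: 0.0
```

```bash
cat > snap.py <<'E'
import sys,cv2
from bench import arm,optics
k=sys.argv[1]
def g(n,r,f):
    a=optics.get_image(n)["color"][:,:,::-1]
    if r: a=a[r[0]:r[1],r[2]:r[3]]
    return cv2.resize(a,None,fx=f,fy=f,interpolation=2)
import numpy as np
a=g("top",(140,340,235,400),2.4);b=g("scene",(165,380,210,390),2.2)
h=max(a.shape[0],b.shape[0]);o=np.zeros((h,a.shape[1]+b.shape[1],3),np.uint8);o[:a.shape[0],:a.shape[1]]=a;o[:b.shape[0],a.shape[1]:]=b
cv2.imwrite(f"pics/{k}.png",o)
s=arm.read_state();print(s["clock"],s["position"].round(1),s["contact_force"].round(2),s["wrist_torque"].round(2))
E
python3 snap.py s1
```

```text
1.7 [469.1 -45.9 211. ] [ 0.28 -0.49  0.54] [0.   0.02 0.01]
```

View pics/s1.png

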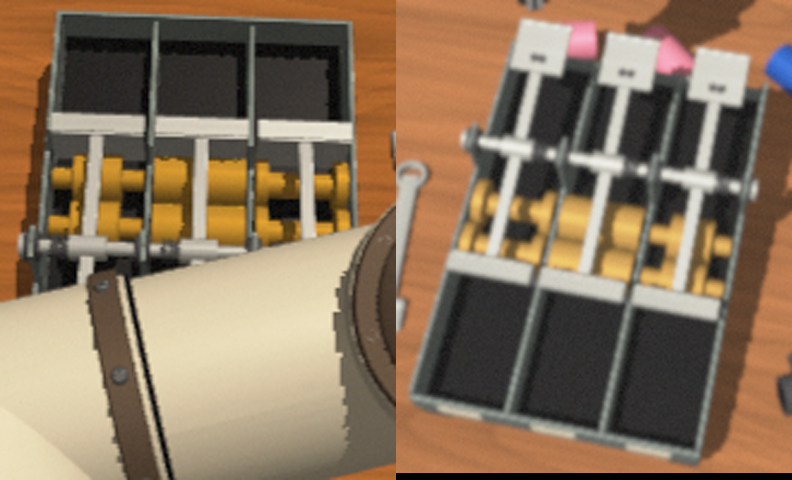

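Request:
carry_out([
  [[0.003,0.005,0,0,0,0,1],[0,0,-0.02,0,0,0,1],[0,0,0,0,0,0,1]],
])

```text
clock: 2.0
position: [471.4, -41.0, 190.2]
ee_rot: [-0.182, 0.983, 0.0, -0.002]
contact_force: [-1.2, -0.5, 0.5]
gripper_width: 0.1
```

```bash
python3 - <<'E'
from bench import arm,optics
import cv2,numpy as np
a=optics.get_image("scene")["color"][:,:,::-1][60:260,200:440];b=optics.get_image("wrist")["color"][:,:,::-1]
a=cv2.resize(a,None,fx=1.66,fy=1.66,interpolation=2);b=cv2.resize(b,(400,300))
o=np.zeros((332,a.shape[1]+400,3),np.uint8);o[:a.shape[0],:a.shape[1]]=a;o[:300,a.shape[1]:]=b
cv2.imwrite("pics/s2.png",o);s=arm.read_state();print(s["clock"],s["position"],s["contact_force"])
E
```

```text
2.1 [472.88318606 -40.79298957 191.98256194] [-0.33177362 -0.27155196  0.57599745]
```

View pics/s2.png

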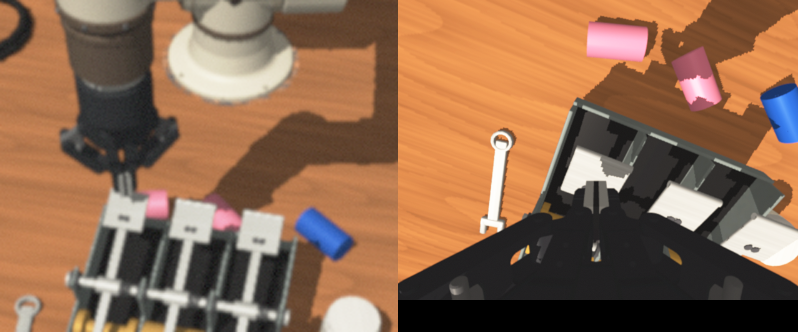

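Request:
carry_out([
  [[0,0,-0.015,0,0,0,1],[0,0,-0.015,0,0,0,1],[0,0,-0.01,0,0,0,1],[0,0,0,0,0,0,1]],
])

```text
clock: 2.5
position: [472.8, -40.4, 151.2]
ee_rot: [-0.183, 0.983, -0.0, -0.0]
contact_force: [-0.2, -0.5, 0.1]
gripper_width: 0.1
```

```bash
python3 - <<'E'
from bench import arm,optics
import cv2,numpy as np
a=optics.get_image("scene")["color"][:,:,::-1][130:330,200:400];b=optics.get_image("wrist")["color"][:,:,::-1]
a=cv2.resize(a,None,fx=2,fy=2,interpolation=2);b=cv2.resize(b,(400,300))
o=np.zeros((400,a.shape[1]+400,3),np.uint8);o[:a.shape[0],:a.shape[1]]=a;o[:300,a.shape[1]:]=b
cv2.imwrite("pics/s3.png",o);s=arm.read_state();print(s["clock"],s["position"],s["contact_force"],s["wrist_torque"])
E
```

```text
2.6 [473.24453481 -40.2078032  151.84430094] [ 0.34580754 -0.32040427  0.45462126] [-0.04031177  0.03130588 -0.00061504]
```

View pics/s3.png

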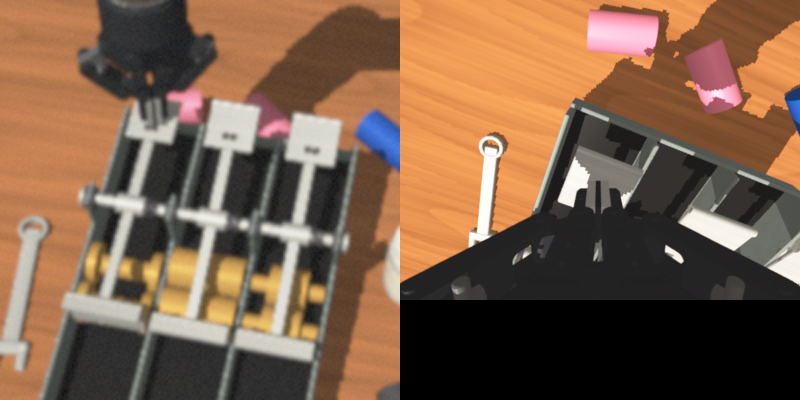

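Request:
carry_out([
  [[-0.001,0,-0.012,0,0,0,1],[-0.001,0,-0.012,0,0,0,1],[0,0,0,0,0,0,1]],
])

```text
clock: 2.9
position: [471.8, -40.1, 128.2]
ee_rot: [-0.183, 0.983, -0.0, 0.001]
contact_force: [-1.3, 1.3, 8.2]
gripper_width: -0.0
```

Request:
carry_out([
  [[0,0,-0.003,0,0,0,1],[0,0,0,0,0,0,1]],
])

```text
clock: 3.1
position: [471.9, -40.1, 126.7]
ee_rot: [-0.183, 0.983, -0.0, 0.001]
contact_force: [-3.2, 0.6, 8.5]
gripper_width: 0.2
```

```bash
python3 snap.py s4
```

```text
3.2 [471.9 -40.1 126.6] [-2.47 -0.17  8.08] [ 0.07  0.69 -0.02]
```

View pics/s4.png

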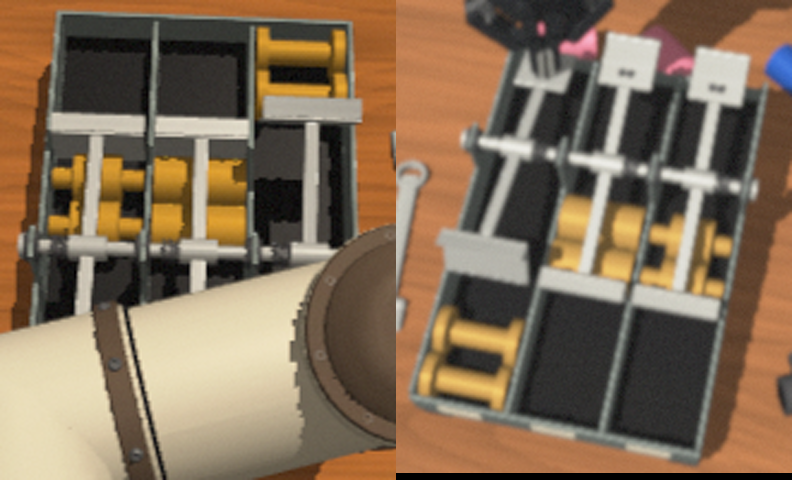

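Request:
carry_out([
  [[0,0,-0.002,0,0,0,1],[0,0,-0.002,0,0,0,1],[0,0,0,0,0,0,1],[0,0,0,0,0,0,1]],
])

```text
clock: 3.6
position: [472.0, -40.2, 125.8]
ee_rot: [-0.184, 0.983, -0.001, 0.002]
contact_force: [-11.4, 3.8, 31.0]
gripper_width: 0.1
```

Request:
carry_out([
  [[0,0,0.002,0,0,0,1],[0,0,0,0,0,0,1],[0,0,0,0,0,0,1],[0,0,0,0,0,0,1],[0,0,0,0,0,0,1]],
])

```text
clock: 4.1
position: [472.0, -40.2, 126.2]
ee_rot: [-0.184, 0.983, -0.001, 0.002]
contact_force: [-6.3, 1.8, 18.3]
gripper_width: 0.3
```

```bash
python3 snap.py s5
```

```text
4.2 [472.  -40.2 126.2] [-6.15  1.99 18.74] [ 0.53  1.87 -0.02]
```

View pics/s5.png

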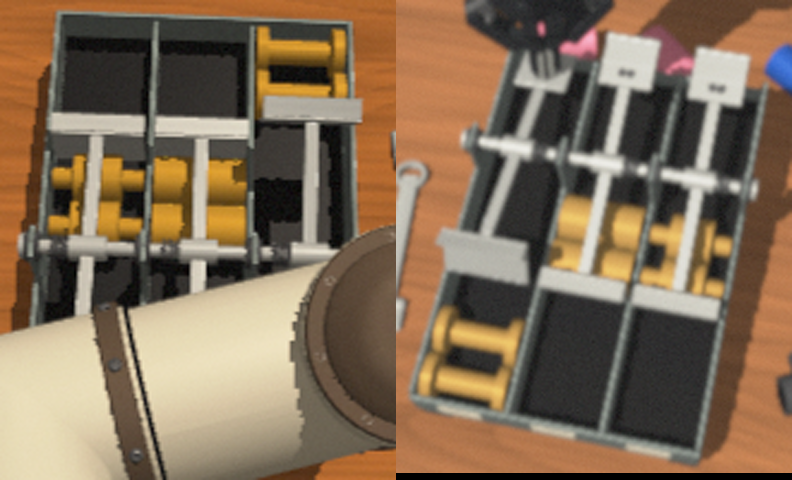

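Picture s5 shows both flanged rollers at rest against the end wall (scene crop, around (470,355)). The other two lanes are unchanged, so I'll release the lever gently.

Request:
carry_out([
  [[0,0,0.008,0,0,0,1],[0,0,0.01,0,0,0,1],[0,0,0.01,0,0,0,1],[0,0,0.01,0,0,0,1],[0,0,0.01,0,0,0,1]],
])

```text
clock: 4.7
position: [470.4, -40.1, 171.1]
ee_rot: [-0.183, 0.983, 0.0, -0.0]
contact_force: [-0.1, 0.5, 0.3]
gripper_width: -0.2
```

Request:
carry_out([
  [[0,0,0.02,0,0,0,1],[0,0,0.03,0,0,0,1],[-0.02,0,0.03,0,0,0,1],[-0.03,-0.03,0.02,0,0,0,1],[-0.03,-0.04,0,0,0,0,1]],
])

```text
clock: 5.2
position: [389.9, -110.0, 272.2]
ee_rot: [-0.185, 0.983, 0.0, 0.001]
contact_force: [0.6, -1.7, 0.3]
gripper_width: 0.2
```

Request:
carry_out([
  [[-0.02,-0.045,0,0,0,0,1],[-0.02,-0.045,0,0,0,0,1],[-0.02,-0.045,0,0,0,0,1],[0,-0.045,0,0,0,0,1],[0,0,0,0,0,0,1]],
])

```text
clock: 5.7
position: [328.2, -293.1, 268.9]
ee_rot: [-0.179, 0.984, 0.002, -0.002]
contact_force: [0.0, -0.2, -0.5]
gripper_width: -0.1
```

```bash
python3 snap.py s6; python3 -c "
from bench import optics
import cv2;cv2.imwrite('pics/s7.png',optics.get_image('top')['color'][:,:,::-1])"
```

```text
5.8 [ 328.9 -290.2  268.9] [ 0.55  0.74 -0.4 ] [ 0.04 -0.05  0.04]
```

View pics/s6.png

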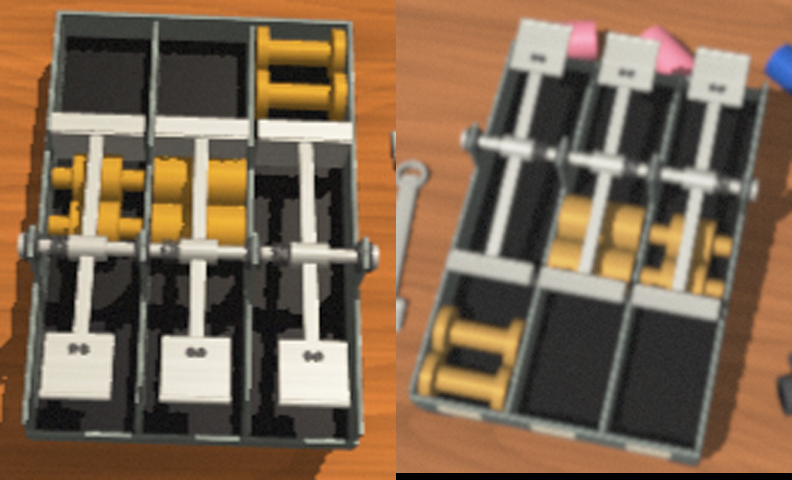

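View pics/s7.png

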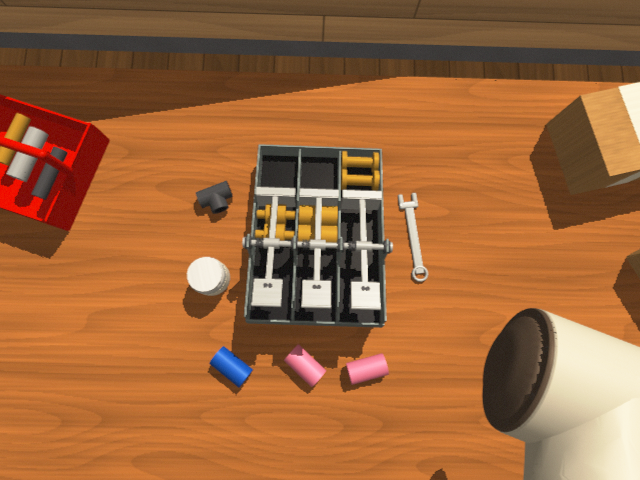

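Pictures s6 and s7 show the right gate shut and both flanged rollers in their tray at (360,170). The other lanes and the items around the rack haven't moved.

```bash
python3 -c "
from bench import job_done
print(job_done())"
```

```text
the job is handed in; nothing more can be done
None
```

Both flanged rollers are in the right lane's pick tray and that gate is shut again. I handed the job in at about 5.9 s on the robot's clock, well under the 32 s limit.

- **Press:** the flanged rollers were in the right lane. I pressed that lever's plate with the shut fingertips to about 126 mm above the bench. The force rose to about 31 N upward (about 33 N in all), well under the 120 N wrist limit, which shows it was on its stop. I held it until both rollers lay against the end wall, then let it up and backed the arm away.
- **Last pictures:** the right gate is down with both rollers in its tray. The plain and journal rollers are still behind their gates. The tin, spanner, pipe tee and the blue and pink rollers look unmoved, and the force reading was about zero.
- **Readings that disagreed:** my two camera estimates of the rack position differed by about 7 mm along x, so I placed the press from triangulated points instead. The force also read near zero partway down, although the picture showed the gate already lifting.

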